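# Hold down the sprung catch and push the tray home

## Robot

A 6-joint arm with a two-finger parallel gripper is mounted at the origin on the work surface. World frame = base frame: x ahead of the robot, y to its left, z up, the work surface at z = 0. Lengths are in mm, angles in rad, forces in N, time in s.
With the tool pointing down it reaches from about 275 to 1000 mm from the base axis. Payload 8.4 kg.
Tool frame: the origin (TCP) lies at the very end of the fingers, on their centre line; the grasp point (between the pads) lies 19 mm behind it; z points along the fingers, x is the direction in which the jaws open and shut, and the axes are right-handed (so a half turn about z gives the same grasp; the last joint's range is limited). The gripper opens to 85 mm and grips with 20 to 120 N. Pads are 22 mm wide; open, the fingers measure 114 mm over their backs; the gripper's body (76 mm by 85 mm) begins 54 mm behind the grasp point. The pads swing forward as they close: fully open they stand 13 mm farther back than shut.
Start: joints at [1.111, 0.353, 1.633, -0, 1.155, -0.002], TCP at [276.234, 560.645, 231.281] pointing down, gripper open.
Joint ranges: [-2.63, 2.63], [-0.92, 2.1], [0.06, 2.66], [-1.3, 4.44], [0, 2.69], [-3.02, 3.02]. Speed limits (rad/s): [2.22, 2.22, 2.79, 3.14, 3.14, 3.14].

## Interface

Orientations are given as [roll, pitch, yaw] about the fixed x, y, z axes, in that order (R = Rz(yaw) Ry(pitch) Rx(roll)).
In Python, from rig import sense, grab_frame, calibration, sign_off gives the robot as it stands.
- The arm moves only by the tool servo_tool, never from a script. Its argument "series" is one flat list of numbers, 4 for each row, row after row: the shift along the world's x, y, z in m, then the turn about the world's z in degrees. In form: [x, y, z, yaw, x, y, z, yaw, ...]. A call has 1 to 8 rows; each row shifts and turns the commanded pose from where the row before left it; what a row does not reach is not made up. A row lasts 1/12 s, in which the tool goes at most 41.7 mm and 7.16 degrees, less where a joint would pass 70% of its speed; a pose out of reach is approached as far as the arm can. A call is refused whole if a number of a shift passes 0.0417 or a number of a turn 7.16, either way. A call with a gripper value outside its range is refused whole. "gripper" is the finger opening in m, from 0 to 0.0854, set as the call begins (left out, the last holds). The fingers move at their own pace and stop on an object; "newtons" is the grip in N (left out, the last holds). Time passes only in rows, so rows that do not move let the fingers close. It gives the time, the measured TCP pose, the force and the opening at its end, in the units of the state.
- sense(): the state, without advancing time (a new reading comes with each control period).
- grab_frame(name): name is "side" or "top"; returns the picture (420x560x3 uint8, blue, green, red); there is no depth.
- calibration(name): a dict with "fx", "fy", "cx", "cy" (pixels), "rvec" (rotation vector, rad) and "tvec" (3), from world to camera coordinates, as OpenCV has them. Camera axes: x right, y down, z forward; pixel columns grow to the right and rows downward; lengths in mm; the calibration is good to about 2 mm. A picture is of the moment at which its call begins. calibration takes no time and is no camera call.
- sign_off(): hands the job in, once; it reports no verdict.
The state is a dict: "clock": time; "qpos": joint angles; "qvel": joint speeds; "joint_efforts": joint torques, N m; "eef_pos": TCP position; "tcp_rot": TCP orientation; "contact_force": force on the tool from outside, world axes, zero at the start; "wrist_torque": the same for the moment, N m; "opening": opening from 0.0 (shut) to 1.0 (fully open).
Only numpy, scipy, OpenCV 4.12 (cv2) and the standard library are available. Lean on these libraries where they do the work, as an engineer would, in place of code of your own. Each camera call takes 0.05 s, during which the arm holds its last target. There are 200 camera calls.

## Task

Push the grey tray home in its runner: press the orange sprung plate down with your fingertips and keep it down while you push the tray by its blue handle bar past the two steel stop pegs, towards the black end stop, then let go and move clear so that the pegs spring up behind the bar and lock the tray in. Only press and push: do not grip, lift or tip the tray or the soup tin riding in it, and leave everything else on the worktop where it stands.

Things in the scene. Friction and masses are not known exactly. Their poses are not given: they have to be found in the camera images.
- runner: Fixed plywood runner board, 420 x 190 x 10 mm, on the worktop, with two aluminium guide rails (inner faces 144 mm apart, tops 32 mm above the worktop). Origin: on the worktop under the midpoint between the two stop pegs. x axis: the direction in which the tray slides home; z up. Board from x = -145 to +275 mm; black rubber end stop (44 mm high), face at x = +253 mm.
- catch_plate (a point): Point on the top face of the orange sprung plate, on the centre line, at runner x = -80 mm; moves down with the plate. The plate is flat, 148 mm long (runner x = -130 to +18 mm), 90 mm wide, its top 33 mm above the worktop when up. The two steel stop pegs are fixed on it. Wherever it is pressed it goes straight down without tilting.
- pegs (a point): Midpoint between the tops of the two steel stop pegs that stand on the orange plate and move with it: 44 mm above the worktop when up, 11 mm above the plate. They stand at runner x = -6 to +4 mm, and across at y = 32 to 44 and -44 to -32 mm, so a 64 mm wide lane between them is open for the fingers.
- catch (a joint): How far the sprung plate with its pegs is pressed down, m: 0 = up, 0.014 = bottom stop. The spring pushes back with about 3 N at the top and 6 N at the bottom. The handle bar clears the pegs when the plate is pressed 8 mm or more; 11 mm is comfortable.
- tray: Loose grey plastic tray, 140 mm wide, about 0.35 kg, on the board between the rails (2 mm play a side). x axis: slide direction, as the runner's. Origin: on its underside (10 mm above the worktop) below the middle of the handle bar's outer face. Bar at x = 0 to 12 mm, open window to 87 mm (the pegs stand in it) between side arms 114 mm apart, then the tray body to 237 mm, walls 35 mm high.
- handle (a point): Centre of the outer (pushing) face of the blue handle bar, facing away from the end stop. Bar: 12 mm thick along the slide, 114 mm long across, from 36 to 60 mm above the worktop. At the start this face is at runner x = -62 to -27 mm, with the plate lying open behind it; against the end stop it is at +16 mm. The pegs spring up behind it once it is beyond +4 mm.
- tin_center (a point): Centre, half-way up, of the steel soup tin, 68 mm diameter, 100 mm high, 0.35 kg, standing loose in the tray body (tray floor 5 mm thick). z axis is its own upright axis. It rides along.
- tin: The same soup tin, origin at the centre of its underside.
- jar_center (a point): Centre, half-way up, of the clear cucumber jar with green lid, 72 mm diameter, 140 mm high, standing near the runner: bystander.
- red_bottle_center (a point): Centre, half-way up, of the red plastic bottle, 64 mm diameter, 190 mm high: bystander.
- blue_bottle_center (a point): Centre, half-way up, of the blue glass bottle, 68 mm diameter, 200 mm high: bystander.
- tape: Yellow roll of tape lying flat, 68 mm diameter, 24 mm high, origin at the centre of its underside: bystander.
- driver: Screwdriver lying on the worktop, origin on its underside: bystander.
- screwbox: Cardboard box of screws, 75 x 50 x 30 mm high, origin at the centre of its underside: bystander.
Things that resemble listed ones, but are neither listed nor needed, are in the scene too. What is shaped like the tin but purple is not meant.

How it is judged (in metres and radians):
On the way, in this order (a step that is already met when the one before it is completed fails the run):
1. the fingers press the sprung plate down while the handle bar is still before the pegs (value of joint catch above 0.008 m and contact force between the fingers and catch above 0.5 N and x of handle in the frame of runner below -0.01 m), for 0.05 s.
2. the handle bar passes over the pegs with the fingers still holding the plate down (value of joint catch above 0.007 m and contact force between the fingers and catch above 0.3 N and x of handle in the frame of runner between -0.007 and 0.004 m).
At the end, for the whole second after the job is handed in: The handle bar's outer face is beyond the pegs (4 to 20 mm past the runner's origin along its x), the plate and pegs are up again (pressed less than 3 mm), the tray lies still on the board, and the tin stands upright (within 0.2 rad) in the tray (x of handle in the frame of runner between 0.004 and 0.02 m and value of joint catch below 0.003 m and z of tray in the frame of runner below 0.014 m and linear speed of tray below 0.01 m/s and angle between tin_center's own z axis and vertical below 0.2 rad and z of tin_center in the frame of tray between 0.05 and 0.062 m and x of tin_center in the frame of tray between 0.09 and 0.235 m); the robot touches nothing.
It fails at once if the handle bar is taken between the fingers (x of the grasp point in the frame of tray between 0 and 0.014 m and y of the grasp point in the frame of tray between -0.06 and 0.06 m and z of the grasp point in the frame of tray below 0.055 m and contact force between the fingers and tray above 2 N).
It fails at once if the tin is taken between the fingers (horizontal distance between the grasp point and tin_center below 0.025 m and contact force between the fingers and tin above 2 N).
It fails at once if the tray is lifted or tipped (z of tray in the frame of runner above 0.018 m or angle between tray's own z axis and vertical above 0.1 rad).
It fails at once if the tin is lifted or tipped (z of tin_center in the frame of tray above 0.07 m or angle between tin_center's own z axis and vertical above 0.35 rad).
It fails at once if a bystander is moved more than 20 mm (distance of any of jar_center, red_bottle_center, blue_bottle_center, tape, driver, screwbox from where it was at the start of the episode above 0.02 m).
It also fails if it takes over 35 s, if anything falls off the work surface, if the arm or the gripper's body presses on something with over 40 N, if the wrist force passes 120 N, or if a joint passes its speed limit or range.

## Working session

There is one attempt and no reset: what is moved stays moved. The work goes in short steps, Python scripts to look and compute and a tool call to move; the robot and the scene stay as the last step left them, time stands still between calls to the robot, and variables do not carry over. Pictures are saved under pics/ and viewed, about 8 in all and at most 12, crops included, and the job is handed in when it is done.

Besides the shell and the picture viewer there is one more tool, called after "Call:" by a JSON object that holds its "method" and its "body", one argument or row to a line. servo_tool: Moves the arm, as the interface text tells. Its arguments: {"type":"object","properties":{"series":{"type":"array"},"gripper":{"type":"number"},"newtons":{"type":"number"}},"required":["series"]}

```bash
mkdir -p pics
cat > h.py <<'E'
import cv2,numpy as np
from rig import sense,grab_frame,calibration
def ray(n,u,v):
    c=calibration(n);R=cv2.Rodrigues(np.array(c["rvec"],float))[0];t=np.array(c["tvec"],float).ravel()
    d=R.T@np.array([(u-c["cx"])/c["fx"],(v-c["cy"])/c["fy"],1.]);return -R.T@t,d
def onz(n,u,v,z):
    o,d=ray(n,u,v);return o+d*(z-o[2])/d[2]
E
python3 - <<'E'
from h import *
for n in("top","side"):
    f=grab_frame(n);cv2.imwrite(f"pics/{n}0.png",f);print(n,ray(n,280,210))
print(sense())
E
```

```text
top (array([ 425.10817392,   27.88040981, 1316.45084594]), array([ 0.10312315,  0.01411996, -0.99461421]))
side (array([ 176.94800442, -847.25650225,  599.70130385]), array([ 0.30966593,  0.83498925, -0.45546992]))
{'clock': 0.1, 'qpos': array([ 1.11059819e+00,  3.53564524e-01,  1.63406451e+00,  1.92300577e-05,
        1.15519359e+00, -2.44287645e-03]), 'qvel': array([-0.00170974, -0.00123639, -0.00383424,  0.00223328,  0.0009427 ,
        0.00178713]), 'joint_efforts': array([-5.42073633e-05, -6.06361270e+01, -3.42818606e+01,  6.13006137e-05,
        4.08970169e-03,  2.02292216e-05]), 'eef_pos': array([276.0386592 , 560.26234436, 230.64369182]), 'tcp_rot': array([-3.14157207e+00,  1.22992638e-03,  1.11303330e+00]), 'contact_force': array([ 1.30876683, -0.84105877, -0.47021938]), 'wrist_torque': array([0.00904825, 0.04375135, 0.03035889]), 'opening': 0.9958460650848587}
```

View pics/top0.png

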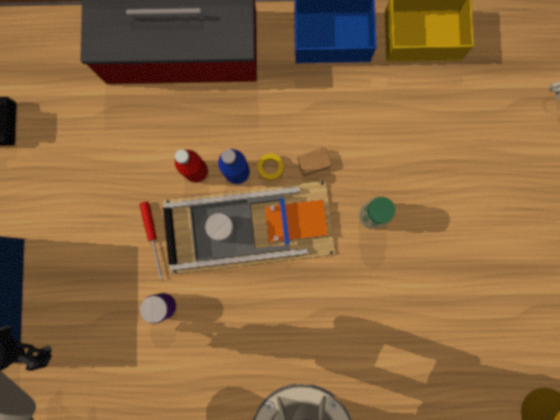

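View pics/side0.png

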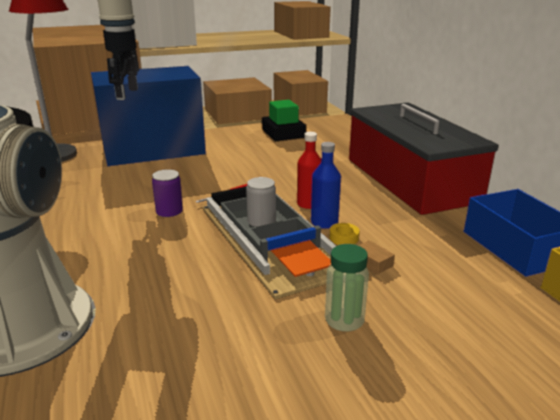

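The top view shows the runner with its end stop at left (170,235), the blue bar at (285,222), the orange plate at (310,220) and the jar at (380,210). The slide direction is roughly world +y. The side view shows the same layout, with the jar in front of the plate end.

```bash
cat > m.py <<'E'
from h import *
def P(n,uv,z): return np.array([onz(n,u,v,z)[:2] for u,v in uv])
def blob(hsv,lo,hi,roi):
    m=cv2.inRange(hsv,np.array(lo),np.array(hi));k=np.zeros_like(m);x0,y0,x1,y1=roi;k[y0:y1,x0:x1]=m[y0:y1,x0:x1]
    cs,_=cv2.findContours(k,cv2.RETR_EXTERNAL,cv2.CHAIN_APPROX_NONE);return max(cs,key=cv2.contourArea)[:,0,:].astype(float)
def rect(name,c,z):
    r=cv2.minAreaRect(P("top",c,z).astype(np.float32));b=cv2.boxPoints(r);print(name,np.round(r[0],1),np.round(r[1],1),round(r[2],1),b.round(0).tolist());return r
E
python3 - <<'E'
from m import *
f=cv2.imread("pics/top0.png");h=cv2.cvtColor(f,cv2.COLOR_BGR2HSV)
roi=(255,180,345,270)
rect("orange",blob(h,(3,170,120),(16,255,255),roi),33)
rect("bar60",blob(h,(105,120,60),(130,255,255),roi),60)
rect("stop44",blob(h,(0,0,0),(180,255,40),(155,195,182,275)),44)
rect("jar lid140",blob(h,(60,80,40),(90,255,255),(350,180,410,240)),140)
rect("tin115",blob(h,(0,0,150),(180,60,255),(200,205,240,245)),115)
rect("tape",blob(h,(22,120,80),(34,255,255),(250,145,292,185)),24)
rect("redbot",blob(h,(0,150,60),(8,255,255),(170,140,215,185)),100)
# upscaled crop
cv2.imwrite("pics/crop.png",cv2.resize(f[170:285,140:420],None,fx=2.8,fy=2.8,interpolation=cv2.INTER_CUBIC))
E
```

```text
orange [534.3 -19.6] [91.6 95.1] 6.1 [[484.0, 23.0], [494.0, -72.0], [585.0, -62.0], [575.0, 33.0]]
bar60 [528.6  36.4] [109.1   8.2] 6.0 [[474.0, 35.0], [475.0, 27.0], [583.0, 38.0], [582.0, 46.0]]
stop44 [497.7 318.5] [135.5  16.7] 6.1 [[429.0, 320.0], [431.0, 303.0], [566.0, 317.0], [564.0, 334.0]]
jar lid140 [ 542.6 -186. ] [54.7 57.3] 43.4 [[503.0, -184.0], [542.0, -226.0], [582.0, -188.0], [543.0, -146.0]]
tin115 [514.7 190.3] [56.2 56.2] 89.0 [[486.0, 163.0], [542.0, 162.0], [543.0, 218.0], [487.0, 219.0]]
tape [670.7  69.9] [61.  64.4] 89.0 [[638.0, 40.0], [702.0, 39.0], [703.0, 100.0], [639.0, 101.0]]
redbot [657.7 254.6] [78.9 59.1] 44.1 [[609.0, 248.0], [650.0, 206.0], [707.0, 261.0], [665.0, 303.0]]
```

View pics/crop.png

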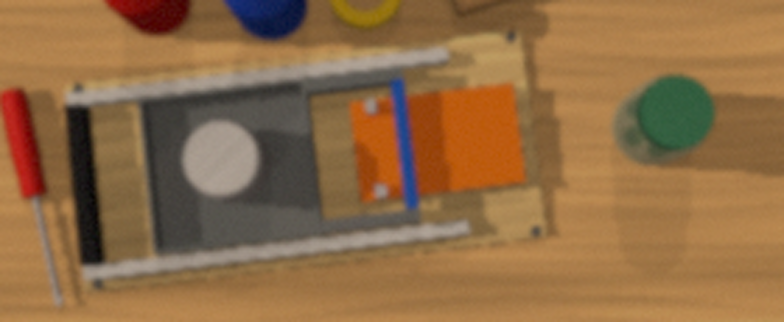

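Runner origin is about (526, 62) and the slide direction about (-0.106, 0.994). The crop shows the bar face at runner x ≈ -32, and the stop distance (249 against 253) and plate width (92 against 90) agree. I'll turn the jaws across the slide, shut, and move over the plate at runner x ≈ -65, which is world (532.5, -2.5).

Call:
{"method": "servo_tool", "body": {
  "series": [0.0107,-0.0234,0,-2.4,0.0107,-0.0234,0,-2.4,0.0107,-0.0234,0,-2.4,0.0107,-0.0234,0,-2.4,0.0107,-0.0234,0,-2.4,0.0107,-0.0234,0,-2.4,0.0107,-0.0234,0,-2.4,0.0107,-0.0234,0,-2.4],
  "gripper": 0
}}

```text
clock: 0.77
eef_pos: [362.0, 372.1, 231.0]
tcp_rot: [3.142, 0.001, 0.776]
contact_force: [1.0, -0.4, 0.1]
opening: -0.001
```

Call:
{"method": "servo_tool", "body": {
  "series": [0.0107,-0.0234,0,-2.4,0.0107,-0.0234,0,-2.4,0.0107,-0.0234,0,-2.4,0.0107,-0.0234,0,-2.4,0.0107,-0.0234,0,-2.4,0.0107,-0.0234,0,-2.4,0.0107,-0.0234,0,-2.4,0.0107,-0.0234,0,-2.4]
}}

```text
clock: 1.43
eef_pos: [447.6, 185.0, 231.1]
tcp_rot: [-3.142, 0.0, 0.441]
contact_force: [-0.1, -0.7, 0.5]
opening: 0.001
```

Call:
{"method": "servo_tool", "body": {
  "series": [0.0107,-0.0234,0,-2.4,0.0107,-0.0234,0,-2.4,0.0107,-0.0234,0,-2.4,0.0107,-0.0234,0,-2.4,0.0107,-0.0234,0,-2.4,0.0107,-0.0234,0,-2.4,0.0107,-0.0234,0,-2.4,0.0107,-0.0234,0,-2.4]
}}

```text
clock: 2.1
eef_pos: [533.2, -2.2, 231.0]
tcp_rot: [-3.142, 0.001, 0.106]
contact_force: [0.2, 0.6, -0.1]
opening: -0.002
```

Call:
{"method": "servo_tool", "body": {
  "series": [0,0,-0.021,0,0,0,-0.021,0,0,0,-0.021,0,0,0,-0.021,0,0,0,-0.021,0,0,0,-0.021,0,0,0,-0.021,0,0,0,-0.021,0]
}}

```text
clock: 2.77
eef_pos: [532.8, -1.0, 62.1]
tcp_rot: [-3.142, 0.0, 0.108]
contact_force: [-0.1, -0.2, -0.3]
opening: -0.001
```

Run:
```python
from h import *
f=grab_frame("side");g=grab_frame("top")
a=cv2.resize(f[170:340,200:400],None,fx=2,fy=2,interpolation=cv2.INTER_CUBIC);b=cv2.resize(g[170:340,200:400],None,fx=2,fy=2,interpolation=cv2.INTER_CUBIC)
cv2.imwrite("pics/a1.png",np.hstack([a,b]));print(sense()["eef_pos"],sense()["contact_force"])
```

```text
[530.43629198  -0.9417875   60.34386015] [-0.38378231  0.60833199 -0.25350004]
```

View pics/a1.png

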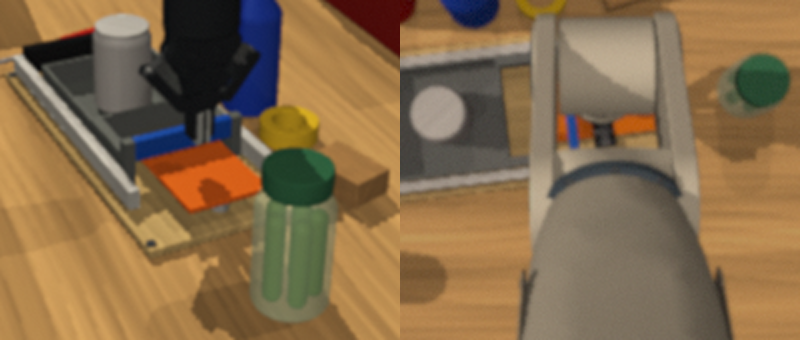

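The fingers are over the open plate, a little behind the bar and clear of the jar. Pressing down.

Call:
{"method": "servo_tool", "body": {
  "series": [0,0,-0.01,0,0,0,-0.01,0,0,0,-0.006,0,0,0,-0.005,0,0,0,-0.005,0,0,0,-0.004,0,0,0,0,0,0,0,0,0]
}}

```text
clock: 3.53
eef_pos: [533.2, -0.9, 23.5]
tcp_rot: [3.142, -0.0, 0.108]
contact_force: [-1.4, -0.3, 5.0]
opening: -0.002
```

Call:
{"method": "servo_tool", "body": {
  "series": [0,0,-0.002,0,0,0,0,0,-0.0004,0.004,0,0,-0.0004,0.004,0,0,-0.0004,0.004,0,0,-0.0004,0.004,0,0,-0.0004,0.004,0,0,0,0,0,0]
}}

```text
clock: 4.2
eef_pos: [531.9, 19.2, 21.9]
tcp_rot: [3.141, -0.002, 0.108]
contact_force: [0.3, -0.8, 5.5]
opening: 0.002
```

Call:
{"method": "servo_tool", "body": {
  "series": [-0.0003,0.003,0,0,-0.0003,0.003,0,0,-0.0003,0.003,0,0,-0.0003,0.003,0,0,0,0,0,0]
}}

```text
clock: 4.62
eef_pos: [530.7, 30.7, 21.8]
tcp_rot: [3.141, -0.002, 0.108]
contact_force: [0.2, -3.9, 6.1]
opening: 0.001
```

Call:
{"method": "servo_tool", "body": {
  "series": [-0.0003,0.003,0,0,-0.0003,0.003,0,0,-0.0003,0.003,0,0,-0.0003,0.003,0,0,-0.0003,0.003,0,0,-0.0003,0.003,0,0,-0.0003,0.003,0,0,0,0,0,0]
}}

```text
clock: 5.28
eef_pos: [528.5, 51.7, 21.9]
tcp_rot: [3.141, -0.002, 0.108]
contact_force: [0.3, -4.4, 6.2]
opening: -0.002
```

Run:
```python
from m import *
print(sense()["eef_pos"],sense()["contact_force"])
f=grab_frame("top");h=cv2.cvtColor(f,cv2.COLOR_BGR2HSV);g=grab_frame("side")
for n,c in(("bar60",((105,120,60),(130,255,255))),):
    try: rect(n,blob(h,*c,(240,180,345,270)),60)
    except Exception as e: print(e)
rect("tin115",blob(h,(0,0,150),(180,60,255),(190,205,240,245)),115)
b=cv2.resize(f[170:290,150:350],None,fx=2,fy=2,interpolation=cv2.INTER_CUBIC);a=cv2.resize(g[170:290,180:380],None,fx=2,fy=2,interpolation=cv2.INTER_CUBIC)
cv2.imwrite("pics/a2.png",np.hstack([a,b]))
```

```text
[528.54339488  51.67915138  21.86508241] [ 0.29488789 -4.41077396  6.23118854]
bar60 [489.6  65. ] [7.3 9.8] 89.2 [[485.0, 61.0], [494.0, 61.0], [495.0, 69.0], [485.0, 69.0]]
tin115 [510.6 223.1] [56.3 56.1] 89.0 [[482.0, 195.0], [538.0, 194.0], [539.0, 251.0], [483.0, 252.0]]
```

View pics/a2.png

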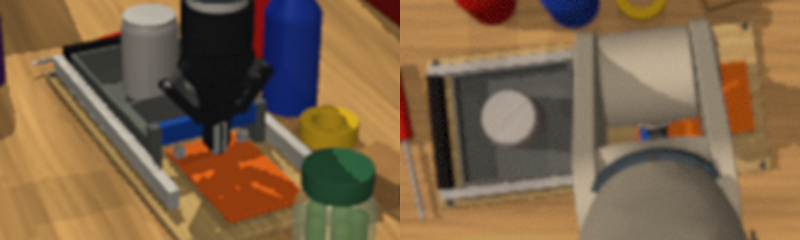

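The bar is now at the pegs: the visible end of the bar and the tin's shift both put the face at about +1 mm. I'll push another 10 mm to reach about +11.

Call:
{"method": "servo_tool", "body": {
  "series": [-0.0003,0.0025,0,0,-0.0003,0.0025,0,0,-0.0003,0.0025,0,0,-0.0003,0.0025,0,0,0,0,0,0,0,0,0,0]
}}

```text
clock: 5.88
eef_pos: [527.3, 61.6, 21.8]
tcp_rot: [3.141, -0.001, 0.108]
contact_force: [1.1, -4.9, 5.4]
opening: 0.001
```

Run:
```python
from m import *
print(sense()["eef_pos"],sense()["contact_force"])
f=grab_frame("top");h=cv2.cvtColor(f,cv2.COLOR_BGR2HSV)
rect("tin115",blob(h,(0,0,150),(180,60,255),(190,205,240,245)),115)
rect("bar60",blob(h,(105,120,60),(130,255,255),(240,180,345,270)),60)
```

```text
[527.29167235  61.58370172  21.81034921] [ 1.07322636 -4.86163858  5.38731229]
tin115 [508.5 230.1] [56.4 51.4] 0.1 [[480.0, 256.0], [480.0, 204.0], [537.0, 204.0], [537.0, 256.0]]
bar60 [489.1  77. ] [9.8 8.7] 62.5 [[483.0, 75.0], [491.0, 71.0], [495.0, 79.0], [487.0, 83.0]]
```

Call:
{"method": "servo_tool", "body": {
  "series": [0.0002,-0.002,0,0,0.0002,-0.002,0,0,0,0,0.005,0,0,0,0.006,0,0,0,0.008,0,0,0,0.015,0,0,0,0.02,0,0,0,0.025,0]
}}

```text
clock: 6.6
eef_pos: [525.3, 57.8, 100.4]
tcp_rot: [3.141, 0.003, 0.108]
contact_force: [0.0, -0.9, -0.1]
opening: 0.004
```

Call:
{"method": "servo_tool", "body": {
  "series": [0,0,0.025,0,0,0,0.025,0,0,0,0.025,0,0,0,0.025,0,0,0,0.025,0,0,0,0.02,0,-0.02,-0.02,0,0,-0.02,-0.02,0,0]
}}

```text
clock: 7.27
eef_pos: [487.2, 18.1, 247.0]
tcp_rot: [3.141, -0.002, 0.109]
contact_force: [-0.0, -0.8, -0.6]
opening: -0.0
```

Call:
{"method": "servo_tool", "body": {
  "series": [-0.025,-0.025,0,0,-0.025,-0.025,0,0,-0.025,-0.025,0,0,-0.025,-0.025,0,0,-0.02,-0.02,0,0,-0.01,-0.01,0,0,0,0,0,0,0,0,0,0]
}}

```text
clock: 7.93
eef_pos: [356.4, -112.1, 245.7]
tcp_rot: [3.142, -0.0, 0.106]
contact_force: [1.0, 0.2, 0.1]
opening: -0.001
```

Run:
```python
from m import *
s=sense();print(s["clock"],s["eef_pos"],s["contact_force"])
f=grab_frame("top");h=cv2.cvtColor(f,cv2.COLOR_BGR2HSV);g=grab_frame("side")
rect("tin115",blob(h,(0,0,150),(180,60,255),(185,205,240,245)),115)
r=rect("bar60",blob(h,(105,120,60),(130,255,255),(240,180,345,270)),60)
print("bar centre runner x",(np.array(r[0])-[525.7,62.2])@[-.106,.994])
rect("orange",blob(h,(3,170,120),(16,255,255),(255,180,345,270)),33)
rect("jar",blob(h,(60,80,40),(90,255,255),(350,180,410,240)),140)
rect("tape",blob(h,(22,120,80),(34,255,255),(250,145,292,185)),24)
a=cv2.resize(g[180:300,190:350],None,fx=2.5,fy=2.5,interpolation=cv2.INTER_CUBIC);b=cv2.resize(f[170:290,180:340],None,fx=2.5,fy=2.5,interpolation=cv2.INTER_CUBIC)
cv2.imwrite("pics/a3.png",np.hstack([a,b]))
```

```text
7.9333 [ 356.43347312 -112.14910224  245.69707275] [0.98378731 0.2246572  0.07047338]
tin115 [508.4 233.6] [53.8 56.3] 89.9 [[480.0, 207.0], [537.0, 207.0], [537.0, 260.0], [480.0, 261.0]]
bar60 [524.3  80.6] [109.4   8.8] 6.3 [[469.0, 79.0], [470.0, 70.0], [579.0, 82.0], [578.0, 91.0]]
bar centre runner x 18.413980093383792
orange [531.8   2.8] [ 91.6 140.3] 5.9 [[479.0, 68.0], [493.0, -72.0], [585.0, -62.0], [570.0, 77.0]]
jar [ 542.6 -186. ] [54.7 57.3] 43.6 [[503.0, -184.0], [543.0, -226.0], [582.0, -188.0], [543.0, -146.0]]
tape [670.7  69.9] [61.  64.4] 89.0 [[638.0, 40.0], [702.0, 39.0], [703.0, 100.0], [639.0, 101.0]]
```

View pics/a3.png

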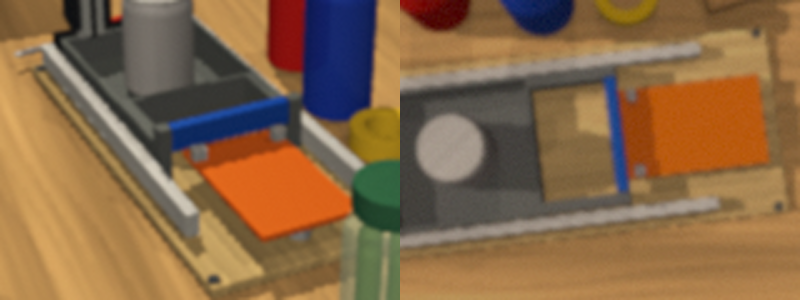

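The bar face is at about +12 mm with the pegs standing behind it and the plate up. The tin is upright, and the jar and tape have not moved.

```bash
python3 -c "from rig import sign_off;print(sign_off())"
```

```text
the job is handed in; nothing more can be done
None
```

The tray is pushed home and locked, and I handed the job in at about 8 s of the 35 s allowed; no verdict was reported.

I pressed the plate down about 11 mm with shut fingertips (about 5–6 N on the fingers). I kept it down while pushing the bar past the pegs with about 4–5 N, backed off 4 mm, then lifted clear.

Last checks from the pictures:
- **Tray:** the bar's outer face is at about runner x = +12 mm (4–20 mm allowed).
- **Plate and pegs:** the plate is back at its starting outline, with both pegs standing behind the bar.
- **Tin:** it is upright in the tray.
- **Bystanders:** the jar and tape measured exactly where they were at the start. I did not re-measure the bottles, screwdriver or screw box, but the arm's path stayed clear of them.
- **Robot:** it touches nothing.

The one small disagreement was the end-stop face, which measured at 249 mm instead of 253 mm. I put this down to the side of the stop showing in the top view.

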